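# Pin the chassis beam and check its corner with the square

### The arm

A 6-joint arm with a two-finger parallel gripper is mounted at the origin on the work surface. World frame = base frame: x ahead of the robot, y to its left, z up, the work surface at z = 0. Lengths are in m, angles in degrees, forces in N, time in s.
With the tool pointing down it reaches from about 0.4 to 0.825 m from the base axis. Payload 7 kg.
Tool frame: the origin (TCP) lies between the finger pads; the fingertips stand r.tip_extent ahead of it and the grasp point (between the pads) is the TCP (r.tip_extent is the distance from the TCP to the fingertips, in m); z points along the fingers, y is the line along which they close (so a half turn about z gives the same grasp; the last joint's range is limited). The gripper opens to 88 mm and grips with 3 to 60 N. Pads are 19 mm wide; open, the fingers measure 130 mm over their backs; the gripper's body (78 mm by 193 mm) begins 47 mm behind the grasp point.
Start: joints at [92.309, 20.546, 0.682, 0, -70.136, -16.507], TCP at [0.166, 0.654, 0.246] pointing down, gripper open.
Joint ranges: [-176.03, 176.03], [-82.01, 121.73], [-58.28, 71.71], [-173.87, 95.51], [-174.79, -0.11], [-173.66, 173.66]. Speed limits (degrees/s): [136.94, 136.94, 172.46, 180, 180, 180].

### API

Orientations are given as [roll, pitch, yaw] about the fixed x, y, z axes, in that order (R = Rz(yaw) Ry(pitch) Rx(roll)).
In Python, from rig import get_obs, vision, r gives the robot as it stands. The module is installed in compiled form; this text tells all that it offers.
- The arm moves only by the tool drive_tool, never from a script. Its argument "increments" is a list that holds one entry, the list of rows, each a list of 5 numbers: the finger opening in m, from 0 to 0.0876, then the shift along the world's x, y, z in m, then the turn about the world's z in rad. In form: [[[gripper, tx, ty, tz, yaw], ...]]. A call has 1 to 10 rows; each row shifts and turns the commanded pose from where the row before left it; what a row does not reach is not made up. A row lasts 1/10 s, in which the tool goes at most 50 mm and 8.59 degrees, less where a joint would pass 70% of its speed; a pose out of reach is approached as far as the arm can. A call with a gripper value outside its range is refused whole. The fingers move at their own pace and stop on an object; the grip force is fixed at half the most. Time passes only in rows, so rows that do not move let the fingers close. It gives the time, the measured TCP pose, the force, the opening and the grip force at its end, in the units of the state.
- get_obs(): the state, without advancing time (a new reading comes with each control period).
- vision.camera(name): name is "side" or "top"; returns the picture (400x640x3 uint8, red, green, blue); there is no depth.
- vision.calibration(name): a dict with "K" (3x3 intrinsics, pixels), "k1" (the pictures are not rectified: a ray, as slopes to the right and down, at radius r is drawn at 1 + k1 r^2 times it, then the intrinsics apply), "world_to_cam" (4x4, takes a point from world to camera coordinates). Camera axes: x right, y down, z forward; pixel columns grow to the right and rows downward; lengths in m; the calibration is good to about 2 mm. A picture is of the moment at which its call begins. calibration takes no time and is no camera call.
- r.job_done(): hands the job in; it is judged then, once.
The state is a dict: "t": time; "q": joint angles; "joint_vel": joint speeds; "joint_torque": joint torques, N m; "tool_pos": TCP position; "tool_rot": TCP orientation; "force": force on the tool from outside, world axes, zero at the start; "ft_torque": the same for the moment, N m; "finger_gap": finger opening in m; "gripper_force": force on a finger pad.
Only numpy, scipy, OpenCV 4.12 (cv2) and the standard library are available. Lean on these libraries where they do the work, as an engineer would, in place of code of your own. Each camera call takes 0.05 s, during which the arm holds its last target. There are 200 camera calls.

### The job

Take the blue pin out of its grey stand and push it fully home through the hole in the swinging orange beam into the white base plate under it, and let it go. Then lay the purple square flat on the base plate and press it into the corner until one outer edge lies flush on the orange end rail and the other on the pinned beam. Finish while still gripping the square by its yellow knob and pressing it against both; leave the other things on the table where they are.

Things in the scene. Friction and masses are not known exactly. Their poses are not given: they have to be found in the camera images.
- frame: White base plate fixed to the table, 240 (x) x 190 (y) x 15 mm; origin at the centre of its underside, z up. On it stand two orange bars 16 mm high (tops 31 mm above the table): the rail at its +x end, inner face at frame x = +90 mm, and the swing beam at its +y side, inner face at frame y = +65 mm. Open towards -x and -y.
- rail: Orange end rail, fixed, 30 (x) x 190 (y) x 16 mm, axes as the frame's; origin at the centre of its underside, which lies on the base plate.
- beam: Orange swing beam, 196 x 30 x 16 mm. Origin on its hinge (steel dot) at frame (+70, +80, +15) mm; it runs along x from +11 to -185 mm. Axes as the frame's when closed. It starts closed, square to the rail, held on its stop by a weak spring (0.09 N m); unpinned it gives way when pushed, its free end swinging out towards +y by up to 0.5 rad.
- hole (a point): Centre of the mouth of the pin hole on the beam's top face, 160 mm from the hinge, 31 mm above the table. The hole is 11.5 mm wide, chamfered 2 mm, and goes straight down through the beam and the base plate to the table (31 mm in all; both holes line up when the beam is closed).
- corner (a point): The inside corner: where the inner faces of rail and beam meet on top of the base plate (15 mm above the table). Axes as the frame's.
- stand: Grey fixed block, 70 x 60 x 34 mm, with a 13 mm vertical hole through its middle in which the pin hangs by its collar; origin at the centre of its underside.
- pin_grip (a point): Near the middle of the blue pin's upright round handle (16 mm thick, 42 mm long, top 19 mm above this point), on its axis; z up. Collar (20 mm wide) 23 to 27 mm below this point, tip 57 mm below it; shank 10 mm thick, 30 mm long, tapered tip. About 30 g. Fully home, the collar rests on the beam and this point is 58 mm above the table.
- pin_tip (a point): End of the pin's shank, on its axis; fully home it is 1 mm above the table.
- square_grip (a point): Middle of the square's upright round yellow knob (24 mm thick, 48 mm high), on its axis, 36 mm above the square's underside; axes along the square's legs. Seated on the base plate in the corner, the axes run as the frame's, the +x edge on the rail, the +y edge on the beam, this point 50 mm from each face and 51 mm above the table.
- square_corner (a point): Outer corner of the square's L, on its underside, at (+50, +50) mm from the knob axis in the square's axes.
- square: Purple L-shaped square of slippery plastic (friction about 0.2), 12 mm thick, about 150 g, lying flat on the table at the start; origin on the knob axis at its underside. Legs 110 mm long, 30 mm wide along its x and y axes with outer edges at x = +50 mm and y = +50 mm; the knob stands on a plate filling the L's inner angle.
- phone: black smartphone lying flat, 75 x 150 x 8 mm; origin at the centre of its underside; leave alone
- gear: magenta toothed wheel, 48 mm across, 12 mm high; origin at the centre of its underside; leave alone
- lever_part: bent purple kit lever, about 100 x 50 x 10 mm; origin on its underside; leave alone
- pen_cup: empty green cup, 76 mm across, 95 mm high; origin at the centre of its underside; leave alone
- screwdriver: screwdriver lying flat; origin on its underside; leave alone
- eraser: white eraser in a blue sleeve, 50 x 22 x 12 mm; origin at the centre of its underside; leave alone
There are look-alikes about, which are no part of the job. Leave any brown or pink look-alike of the part that bears pin_grip alone. Of the things that look like the square, the smaller one is meant.

How it is judged (in metres and radians):
On the way, in this order (a step that is already met when the one before it is completed fails the run):
1. the pin is fully home through beam and base plate and let go (z of pin_tip in the frame of frame below 0.005 m and horizontal distance between pin_tip and hole below 0.004 m and angle between pin_grip's own z axis and vertical below 0.1 rad and contact force between the fingers and pin below 0.1 N), for 0.2 s.
2. the square lies flat on the base plate and touches rail and beam (contact force between square and rail above 1 N and contact force between square and beam above 1 N and horizontal distance between square_corner and corner below 0.005 m and angle between the x axis of square_grip and the x axis of frame, either way round below 0.02 rad and z of square_corner in the frame of frame below 0.019 m and angle between square_grip's own z axis and vertical below 0.03 rad), for 0.2 s.
At the end, for the whole second after the job is handed in: Pin home: tip under 5 mm above the table, 4 mm off the hole axis, tilt 0.1 rad, untouched. Square still, gripped, flat on the plate (4 mm, tilt 0.03 rad), corner within 5 mm of the inside corner, axes within 0.02 rad of the frame's, pressing over 1 N on rail and on beam (all of step 1 and all of step 2 and contact force between the fingers and square above 1 N and linear speed of square below 0.01 m/s); the arm keeps its last pose, push and grip.
It fails at once if one of the other things on the table is moved by more than 20 mm (distance of any of phone, gear, lever_part, pen_cup, screwdriver, eraser from where it was at the start of the episode above 0.02 m).
It also fails if it takes over 70 s, if anything falls off the work surface, if the arm or the gripper's body presses on something with over 40 N, if the wrist force passes 120 N, or if a joint passes its speed limit or range.

## Working session

There is one attempt and no reset: what is moved stays moved. The work goes in short steps, Python scripts to look and compute and a tool call to move; the robot and the scene stay as the last step left them, time stands still between calls to the robot, and variables do not carry over. Pictures are saved under pics/ and viewed, at most 10 in all, crops included, and the job is handed in when it is done.

Besides the shell and the picture viewer there is one more tool, called after "Call:" by a JSON object that holds its "op" and its "data", one argument or row to a line. drive_tool: Moves the arm, as the interface text tells. Its arguments: {"type":"object","properties":{"increments":{"type":"array"}},"required":["increments"]}

```bash
mkdir -p pics
cat > h.py <<'E'
import numpy as np, cv2
from rig import get_obs, vision, r
def cal(n):
    c=vision.calibration(n); return np.array(c["K"]),c["k1"],np.array(c["world_to_cam"])
def ray(n,uv):
    K,k1,T=cal(n)
    p=cv2.undistortPoints(np.array([[uv]],float),K,np.array([k1,0,0,0,0.]))[0,0]
    R=T[:3,:3]; o=-R.T@T[:3,3]; return o,R.T@np.array([p[0],p[1],1])
def onz(n,uv,z):
    o,d=ray(n,uv); return o+d*(z-o[2])/d[2]
def proj(n,P):
    K,k1,T=cal(n); return cv2.projectPoints(np.array(P,float).reshape(-1,1,3),cv2.Rodrigues(T[:3,:3])[0],T[:3,3],K,np.array([k1,0,0,0,0.]))[0][:,0]
def shot(n,f):
    im=vision.camera(n)[:,:,::-1].copy(); cv2.imwrite('pics/'+f,im); return im
E
python3 - <<'E'
from h import *
a=shot('top','top0.png');b=shot('side','side0.png')
for n in('top','side'):
    T=cal(n)[2]; print(n,(-T[:3,:3].T@T[:3,3]).round(3),cal(n)[0][0,0])
print(r.tip_extent,get_obs())
E
```

```text
top [ 0.431 -0.067  1.346] 469.1170580909354
side [ 0.483 -0.91   0.657] 366.8058256595575
0.019 {'t': 0.1, 'q': array([ 9.23086480e+01,  2.05873475e+01,  6.38627355e-01, -1.90776177e-02,
       -7.01348302e+01, -1.65074526e+01]), 'joint_vel': array([ 0.03958796, -0.08164702,  0.13582938,  0.13106173, -0.03691371,
        0.03276617]), 'joint_torque': array([-8.46014300e-04, -5.84161699e+01,  2.93753546e+01,  7.01555237e+00,
        1.01990972e-02, -4.98977806e-05]), 'tool_pos': array([0.16547792, 0.65397816, 0.24470894]), 'tool_rot': array([ 1.79914797e+02, -6.54650495e-03, -1.42052956e+01]), 'force': array([-0.06337786, -0.96324105,  0.93474617]), 'ft_torque': array([ 0.01828959, -0.00205312,  0.06419871]), 'gripper_force': 0.0, 'finger_gap': 0.08756599787445458}
```

View pics/top0.png

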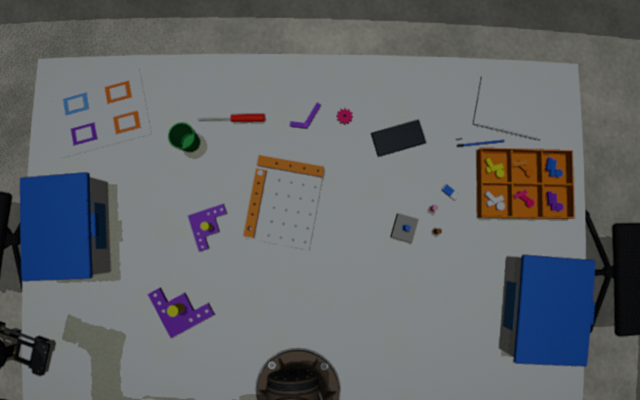

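View pics/side0.png

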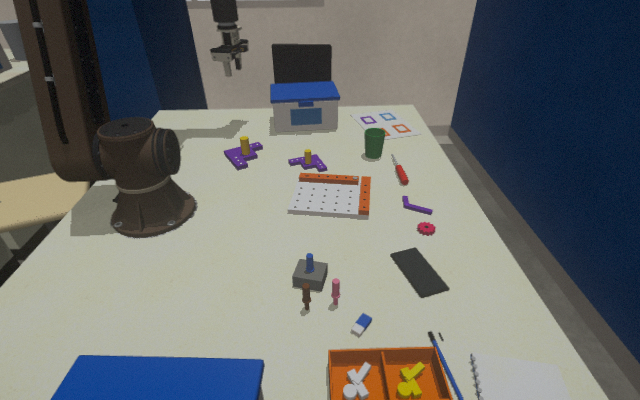

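The pin is the blue one in the grey stand, top view (406,228). Its look-alikes are brown (437,232) and pink (432,209). The square meant is the smaller one at (207,227), not the larger at (175,310). The beam is the left orange bar at (256,203) and the rail is the top one at (291,166).

Run:
```python
from h import *
a=cv2.imread('pics/top0.png');b=cv2.imread('pics/side0.png')
c=np.vstack([np.hstack([cv2.resize(a[145:260,180:340],None,fx=3.0,fy=3.0,interpolation=cv2.INTER_CUBIC),cv2.resize(a[190:305,380:450],None,fx=3,fy=3,interpolation=cv2.INTER_CUBIC)]),
 np.hstack([cv2.resize(b[140:220,280:380],None,fx=3,fy=3,interpolation=cv2.INTER_CUBIC),cv2.resize(b[240:320,285:415],None,fx=3,fy=3,interpolation=cv2.INTER_CUBIC)])])if False else None
A=cv2.resize(a[145:260,180:340],None,fx=4,fy=4,interpolation=cv2.INTER_CUBIC)
B=cv2.resize(a[200:250,380:450][:,:40],None,fx=4,fy=4,interpolation=cv2.INTER_CUBIC)
out=np.zeros((600,800,3),np.uint8); out[:460,:640]=A; out[:200,640:]=B
C=cv2.resize(b[240:310,285:355],None,fx=2,fy=2); out[210:350,645:785]=C
cv2.imwrite('pics/crop1.png',out)
def hsv(im): return cv2.cvtColor(im,cv2.COLOR_BGR2HSV)
def blobs(im,lo,hi,roi,mn=15):
    m=cv2.inRange(hsv(im),lo,hi); z=np.zeros_like(m); x0,y0,x1,y1=roi; z[y0:y1,x0:x1]=m[y0:y1,x0:x1]
    n,l,s,ce=cv2.connectedComponentsWithStats(z)
    return [(s[i].tolist(),ce[i].round(2).tolist()) for i in range(1,n) if s[i,4]>=mn]
print('blue top',blobs(a,(100,120,50),(125,255,255),(385,205,425,250)))
print('blue side',blobs(b,(100,120,50),(125,255,255),(290,245,330,290)))
print('yel top',blobs(a,(20,120,80),(35,255,255),(185,200,230,255)))
print('yel side',blobs(b,(20,120,80),(35,255,255),(285,140,330,175)))
print('pur top',blobs(a,(125,80,40),(155,255,255),(180,195,235,260),5))
print('orange',blobs(a,(5,150,100),(18,255,255),(235,150,330,250)))
```

```text
blue top [([402, 225, 9, 6, 41], [406.0, 227.46])]
blue side [([307, 253, 6, 5, 23], [309.39, 255.22])]
yel top [([201, 222, 8, 8, 49], [204.59, 225.71])]
yel side [([305, 149, 6, 15, 79], [307.71, 155.82])]
pur top [([188, 204, 38, 47, 783], [204.97, 224.06])]
orange [([258, 156, 65, 21, 606], [290.09, 165.74]), ([244, 169, 22, 68, 575], [254.25, 204.29])]
```

View pics/crop1.png

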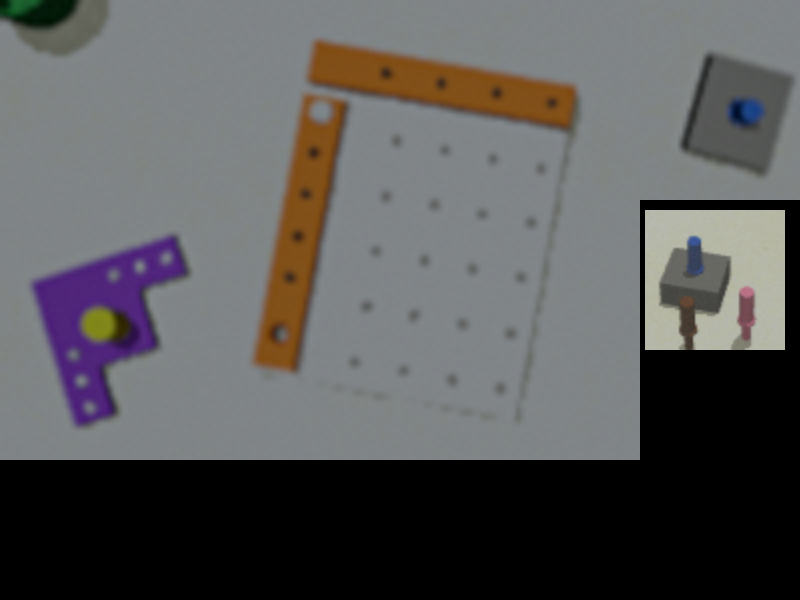

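Crop: the blue pin stands in the grey stand with its lit top disc at about (408.5,227.5). The pin hole is at (250,228), the hinge dot at (260,172.5) and the square's knob top at (204.6,225.7). The small L's outer corner points up-left.

```bash
cat >> h.py <<'E'
def tri(u1,u2):
    o1,d1=ray('top',u1);o2,d2=ray('side',u2)
    s=np.linalg.lstsq(np.stack([d1,-d2],1),o2-o1,rcond=None)[0]
    p,q=o1+d1*s[0],o2+d2*s[1]; return (p+q)/2,np.linalg.norm(p-q)
def hsv(im): return cv2.cvtColor(im,cv2.COLOR_BGR2HSV)
def mask(im,lo,hi,roi):
    m=cv2.inRange(hsv(im),lo,hi); z=np.zeros_like(m); x0,y0,x1,y1=roi; z[y0:y1,x0:x1]=m[y0:y1,x0:x1]; return z
def quad(m,z,n='top'):
    c=max(cv2.findContours(m,cv2.RETR_EXTERNAL,cv2.CHAIN_APPROX_NONE)[0],key=cv2.contourArea)
    P=np.array([onz(n,p[0].astype(float),z)[:2] for p in c],np.float32)
    return cv2.minAreaRect(P*1000),P
E
python3 - <<'E'
from h import *
np.set_printoptions(precision=4,suppress=True)
a=cv2.imread('pics/top0.png');b=cv2.imread('pics/side0.png')
# subpixel dots in 4x upscale
def dot(lo,hi,roi):
    x0,y0,x1,y1=roi; u=cv2.resize(a[y0:y1,x0:x1],None,fx=8,fy=8,interpolation=cv2.INTER_CUBIC)
    m=cv2.inRange(hsv(u),lo,hi); n,l,s,c=cv2.connectedComponentsWithStats(m)
    return [(int(s[i,4]),((c[i]+.5)/8-.5+[x0,y0])) for i in range(1,n) if s[i,4]>100]
print('hole');H=dot((0,0,0),(180,130,255),(244,222,257,236))
for s,p in H: print(s,p,onz('top',p,.031))
print('hinge');
for s,p in dot((0,0,0),(180,110,255),(253,166,267,180)): print(s,p,onz('top',p,.031))
for nm,roi in(('rail',(235,150,330,181)),('beam',(240,168,270,245))):
    m=mask(a,(5,150,60),(18,255,255),roi)
    if nm=='beam': 
        m=cv2.morphologyEx(m,cv2.MORPH_OPEN,np.ones((3,3)))
    q,P=quad(m,.031); print(nm,q)
print('pin brown/lit');
for lo in((100,120,50),(100,120,130)):
    for s,p in dot(lo,(125,255,255),(385,205,425,250)): print(s,p,onz('top',p,.08))
print('pin tri',tri((408.3,227.5),(309.5,254.5)))
p=onz('side',(309.5,254.5),.08);print('side z.08',p)
m=mask(a,(0,0,0),(180,70,110),(388,208,422,246));q,P=quad(m,.034);print('stand',q)
y=[x for x in dot((22,120,110),(35,255,255),(195,217,215,235))]; 
for s,p in y: print('knob',s,p,onz('top',p,.060))
print('knob side',onz('side',(307.7,150.3),.060))
m=mask(a,(122,60,30),(158,255,255),(180,195,232,258))
c=max(cv2.findContours(m,cv2.RETR_EXTERNAL,cv2.CHAIN_APPROX_NONE)[0],key=cv2.contourArea)
q,P=quad(m,.012); print('sq rect',q); print(cv2.boxPoints(q))
E
```

```text
hole
928 [244.3481 225.3361] [0.4673 0.1562 0.031 ]
1586 [255.464  230.1653] [0.4543 0.1244 0.031 ]
758 [249.8742 228.0627] [0.4599 0.1403 0.031 ]
hinge
7487 [259.2085 170.9047] [0.6223 0.1181 0.031 ]
rail ((638.3851928710938, 30.480918884277344), (186.3042755126953, 27.701047897338867), 80.51014709472656)
beam ((523.904296875, 130.1437530517578), (27.7818660736084, 174.32762145996094), 80.60821533203125)
pin brown/lit
2672 [405.9928 227.4464] [ 0.467 -0.29   0.08 ]
518 [407.5063 227.2126] [ 0.4677 -0.2941  0.08  ]
pin tri (array([ 0.4682, -0.2962,  0.0802]), np.float64(0.002592614229173743))
side z.08 [ 0.4695 -0.2959  0.08  ]
stand ((466.6344299316406, -291.4729919433594), (65.64713287353516, 73.34451293945312), 74.93118286132812)
knob 2754 [204.2402 225.5701] [0.4639 0.2633 0.06  ]
knob side [0.4656 0.259  0.06  ]
sq rect ((460.6593933105469, 256.7193908691406), (110.51748657226562, 110.85723876953125), 19.157045364379883)
[[390.2714 290.9449]
 [426.6501 186.2266]
 [531.0474 222.4939]
 [494.6687 327.2122]]
```

Call:
{"op": "drive_tool", "data": {
  "increments": [
    [[0.0876, 0.028, -0.04, 0, -0.13], [0.0876, 0.028, -0.04, 0, -0.13], [0.0876, 0.028, -0.04, 0, -0.13], [0.0876, 0.028, -0.04, 0, -0.13], [0.0876, 0.028, -0.04, 0, -0.13], [0.0876, 0.028, -0.04, 0, -0.13], [0.0876, 0.028, -0.04, 0, -0.13], [0.0876, 0.028, -0.04, 0, -0.13], [0.0876, 0.028, -0.04, 0, -0.13], [0.0876, 0.028, -0.04, 0, -0.13]]
  ]
}}

```text
t: 1.1
tool_pos: [0.4462, 0.2525, 0.2456]
tool_rot: [-180.0, 0.0, -89.0]
force: [1.2, 1.6, -0.8]
finger_gap: 0.0878
gripper_force: 0.0
```

Call:
{"op": "drive_tool", "data": {
  "increments": [
    [[0.0876, 0.002, -0.048, -0.005, 0], [0.0876, 0.002, -0.048, -0.005, 0], [0.0876, 0.002, -0.048, -0.005, 0], [0.0876, 0.002, -0.048, -0.005, 0], [0.0876, 0.002, -0.048, -0.005, 0], [0.0876, 0.002, -0.048, -0.005, 0], [0.0876, 0.002, -0.048, -0.005, 0], [0.0876, 0.002, -0.048, -0.005, 0], [0.0876, 0.002, -0.048, -0.005, 0], [0.0876, 0.0, 0, 0, 0]]
  ]
}}

```text
t: 2.1
tool_pos: [0.4623, -0.1822, 0.1993]
tool_rot: [179.9, -0.0, -89.0]
force: [-1.3, 0.8, -0.3]
finger_gap: 0.0874
gripper_force: 0.0
```

Call:
{"op": "drive_tool", "data": {
  "increments": [
    [[0.0876, 0.002, -0.04, 0, 0], [0.0876, 0.002, -0.04, -0.01, 0], [0.0876, 0.0015, -0.032, -0.02, 0], [0.0876, 0, 0, -0.03, 0], [0.0876, 0, 0, -0.025, 0], [0.0876, 0, 0, 0, 0], [0.0876, 0, 0, 0, 0]]
  ]
}}

```text
t: 2.8
tool_pos: [0.4691, -0.2895, 0.1158]
tool_rot: [179.9, -0.0, -88.6]
force: [0.8, 0.9, 1.1]
finger_gap: 0.0878
gripper_force: 0.0
```

Run:
```python
from h import *
b=shot('side','s1.png'); a=shot('top','t1.png')
o=np.hstack([cv2.resize(b[200:300,260:360],None,fx=4,fy=4,interpolation=cv2.INTER_CUBIC),cv2.resize(a[175:275,350:450],None,fx=4,fy=4,interpolation=cv2.INTER_CUBIC)])
cv2.imwrite('pics/c2.png',o);print(get_obs()['tool_pos'],proj('side',[[.468,-.294,.08],[.468,-.294,.034]]),proj('top',[[.468,-.294,.08]]))
```

```text
[ 0.47015194 -0.28958476  0.1170897 ] [[308.82911847 253.9370105 ]
 [309.4269616  268.3605184 ]] [[407.46934457 227.09602128]]
```

View pics/c2.png

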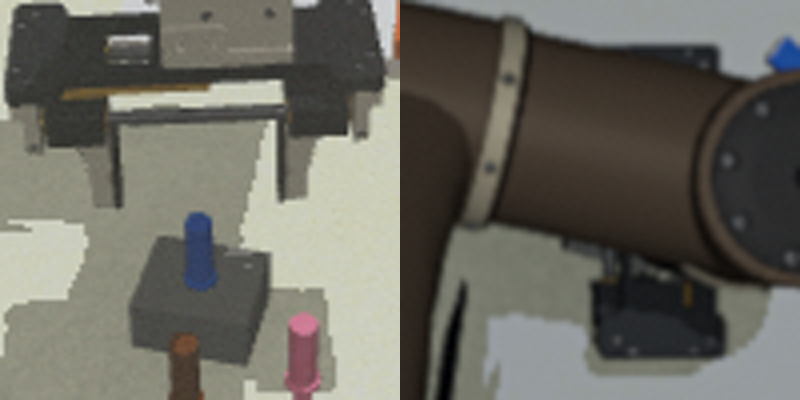

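The side crop shows the pin at crop x≈199, centred between the open fingers (120 and 278). The arm hides it from the top view.

Call:
{"op": "drive_tool", "data": {
  "increments": [
    [[0.0876, -0.001, -0.0045, -0.01, 0], [0.0876, 0, 0, -0.02, 0], [0.0876, 0, 0, -0.015, 0], [0.0876, 0, 0, -0.01, 0], [0.0876, 0, 0, 0, 0], [0.0, 0, 0, 0, 0], [0.0, 0, 0, 0, 0], [0.0, 0, 0, 0, 0], [0.0, 0, 0, 0, 0], [0.0, 0, 0, 0, 0]]
  ]
}}

```text
t: 3.9
tool_pos: [0.4682, -0.2942, 0.0609]
tool_rot: [-180.0, -0.0, -88.7]
force: [-0.1, 1.0, -0.9]
finger_gap: 0.0529
gripper_force: 0.0
```

Call:
{"op": "drive_tool", "data": {
  "increments": [
    [[0.0, 0, 0, 0, 0], [0.0, 0, 0, 0, 0]]
  ]
}}

```text
t: 4.1
tool_pos: [0.4681, -0.2941, 0.0606]
tool_rot: [-180.0, -0.0, -88.7]
force: [-0.6, -0.5, 0.2]
finger_gap: 0.0375
gripper_force: 0.0
```

Call:
{"op": "drive_tool", "data": {
  "increments": [
    [[0.0, 0, 0, 0, 0], [0.0, 0, 0, 0, 0], [0.0, 0, 0, 0, 0], [0.0, 0, 0, 0, 0], [0.0, 0, 0, 0, 0], [0.0, 0, 0, 0, 0]]
  ]
}}

```text
t: 4.7
tool_pos: [0.468, -0.2941, 0.0605]
tool_rot: [180.0, 0.0, -88.7]
force: [-1.0, 0.2, 0.3]
finger_gap: 0.0156
gripper_force: 30.0
```

Call:
{"op": "drive_tool", "data": {
  "increments": [
    [[0.0, 0, 0, 0.01, 0], [0.0, 0, 0, 0.02, 0], [0.0, 0, 0, 0.02, 0], [0.0, 0, 0, 0.03, 0], [0.0, 0, 0, 0.02, 0], [0.0, 0, 0, 0, 0], [0.0, 0, 0, 0, 0]]
  ]
}}

```text
t: 5.4
tool_pos: [0.4682, -0.2941, 0.1615]
tool_rot: [-179.9, -0.0, -88.7]
force: [0.1, -0.1, 1.0]
finger_gap: 0.0156
gripper_force: 30.0
```

Run:
```python
from h import *
b=shot('side','s2.png'); p=get_obs(); print(p['tool_pos'],p['finger_gap'])
t=p['tool_pos']; print(proj('side',[t,t-[0,0,.057]]))
o=cv2.resize(b[180:300,250:370],None,fx=4,fy=4,interpolation=cv2.INTER_CUBIC)
cv2.imwrite('pics/c3.png',o)
```

```text
[ 0.4677411  -0.29397295  0.16060058] 0.015391148065453704
[[307.56217578 226.3359965 ]
 [308.3915553  246.17360309]]
```

View pics/c3.png

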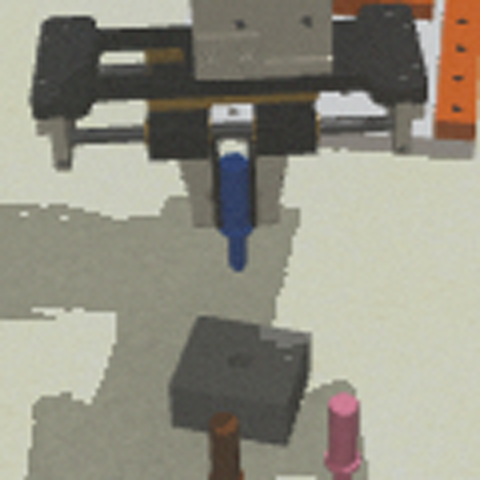

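The pin is out of the stand and hangs upright in the fingers, tip at about (309,247), which matches the prediction. I carry it to above the hole next.

Call:
{"op": "drive_tool", "data": {
  "increments": [
    [[0.0, -0.001, 0.04, 0, 0], [0.0, -0.001, 0.045, 0, 0], [0.0, -0.001, 0.045, 0, 0], [0.0, -0.001, 0.045, 0, 0], [0.0, -0.001, 0.045, 0, 0], [0.0, -0.001, 0.045, 0, 0], [0.0, -0.001, 0.045, 0, 0], [0.0, -0.001, 0.045, 0, 0], [0.0, -0.0005, 0.045, 0, 0], [0.0, 0, 0.035, 0, 0]]
  ]
}}

```text
t: 6.45
tool_pos: [0.4588, 0.1429, 0.1599]
tool_rot: [179.9, -0.0, -88.6]
force: [0.9, -0.8, -0.6]
finger_gap: 0.0153
gripper_force: 30.0
```

Call:
{"op": "drive_tool", "data": {
  "increments": [
    [[0.0, 0, 0, -0.02, 0], [0.0, 0, 0, -0.02, 0], [0.0, 0, 0, -0.02, 0], [0.0, 0, 0, 0, 0], [0.0, 0, 0, 0, 0]]
  ]
}}

```text
t: 6.95
tool_pos: [0.4593, 0.1405, 0.1003]
tool_rot: [179.9, -0.1, -88.7]
force: [0.5, 1.1, -0.3]
finger_gap: 0.0158
gripper_force: 30.0
```

Run:
```python
from h import *
b=shot('side','s3.png'); p=get_obs(); t=p['tool_pos']; print(t)
print(proj('side',[t-[0,0,.057],[.4597,.1408,.031],[.4619,.1408,.031]]))
o=cv2.resize(b[150:220,270:390],None,fx=6,fy=6,interpolation=cv2.INTER_CUBIC)
cv2.imwrite('pics/c4.png',o)
```

```text
[0.45980711 0.14083478 0.10092858]
[[306.16387805 171.19520991]
 [306.26810245 174.57782457]
 [306.93063989 174.56062805]]
```

View pics/c4.png

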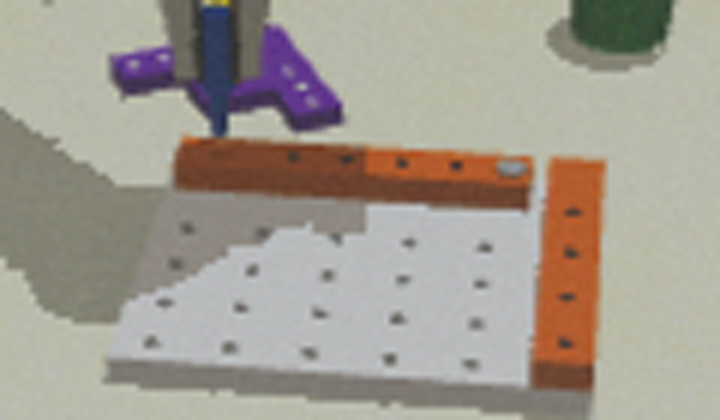

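The tip is at about (306.7,172), just above the hole, which projects to (306.3,174.6). I lower it slowly.

Call:
{"op": "drive_tool", "data": {
  "increments": [
    [[0.0, 0, 0, -0.005, 0], [0.0, 0, 0, -0.005, 0], [0.0, 0, 0, -0.004, 0], [0.0, 0, 0, -0.003, 0], [0.0, 0, 0, -0.003, 0], [0.0, 0, 0, 0, 0]]
  ]
}}

```text
t: 7.6
tool_pos: [0.4597, 0.141, 0.0803]
tool_rot: [-180.0, 0.0, -88.7]
force: [0.5, 1.9, -1.3]
finger_gap: 0.0153
gripper_force: 30.0
```

Call:
{"op": "drive_tool", "data": {
  "increments": [
    [[0.0, 0, 0, -0.004, 0], [0.0, 0, 0, -0.004, 0], [0.0, 0, 0, -0.004, 0], [0.0, 0, 0, -0.004, 0], [0.0, 0, 0, -0.003, 0], [0.0, 0, 0, 0, 0]]
  ]
}}

```text
t: 8.2
tool_pos: [0.4598, 0.1413, 0.0612]
tool_rot: [-180.0, 0.0, -88.7]
force: [0.6, 3.6, -2.6]
finger_gap: 0.0153
gripper_force: 30.0
```

Call:
{"op": "drive_tool", "data": {
  "increments": [
    [[0.0, 0, 0.0007, -0.001, 0], [0.0, 0, 0, -0.002, 0], [0.0, 0, 0, -0.001, 0], [0.0, 0, 0, 0, 0], [0.0, 0, 0, 0, 0]]
  ]
}}

```text
t: 8.7
tool_pos: [0.4596, 0.1416, 0.0575]
tool_rot: [-180.0, 0.0, -88.7]
force: [1.2, 3.2, -2.3]
finger_gap: 0.0152
gripper_force: 30.0
```

Call:
{"op": "drive_tool", "data": {
  "increments": [
    [[0.0, 0, 0.0003, -0.001, 0], [0.0, 0, 0, -0.001, 0], [0.0, 0, 0, -0.001, 0], [0.0, 0, 0, 0, 0], [0.0, 0, 0, 0, 0]]
  ]
}}

```text
t: 9.2
tool_pos: [0.4598, 0.1419, 0.0567]
tool_rot: [-179.9, 0.0, -88.6]
force: [-8.9, 0.5, 28.7]
finger_gap: 0.0159
gripper_force: 30.0
```

Call:
{"op": "drive_tool", "data": {
  "increments": [
    [[0.0, 0, 0, 0.001, 0], [0.06, 0, 0, 0.001, 0], [0.06, 0, 0, 0, 0], [0.06, 0, 0, 0, 0], [0.06, 0, 0, 0, 0], [0.06, 0, 0, 0, 0], [0.06, 0, 0, 0, 0]]
  ]
}}

```text
t: 9.9
tool_pos: [0.4594, 0.1417, 0.0563]
tool_rot: [180.0, -0.0, -88.7]
force: [1.0, 0.1, 0.2]
finger_gap: 0.0572
gripper_force: 0.0
```

Call:
{"op": "drive_tool", "data": {
  "increments": [
    [[0.0876, 0, 0, 0.01, 0], [0.0876, 0, 0, 0.03, 0], [0.0876, 0, 0, 0.03, 0.1], [0.0876, 0, 0.03, 0.02, 0.11], [0.0876, 0.002, 0.045, 0, 0.1], [0.0876, 0.002, 0.045, 0, 0], [0.0876, 0, 0, 0, 0], [0.0876, 0, 0, 0, 0]]
  ]
}}

```text
t: 10.7
tool_pos: [0.4633, 0.2627, 0.1469]
tool_rot: [180.0, -0.0, -70.8]
force: [-0.3, -0.0, 0.4]
finger_gap: 0.0875
gripper_force: 0.0
```

Run:
```python
from h import *
b=shot('side','s4.png'); a=shot('top','t4.png'); p=get_obs(); print(p['tool_pos'],p['tool_rot'],p['finger_gap'])
print(proj('side',[[.4597,.1415,.077],[.4597,.1415,.031]]))
o=np.hstack([cv2.resize(b[110:220,270:370],None,fx=4,fy=4,interpolation=cv2.INTER_CUBIC),cv2.resize(a[145:255,180:280],None,fx=4,fy=4,interpolation=cv2.INTER_CUBIC)])
cv2.imwrite('pics/c5.png',o)
```

```text
[0.46322145 0.26126088 0.14669621] [ 1.79968421e+02 -1.32058035e-02 -7.09299852e+01] 0.08758019332085856
[[305.77414436 162.26401194]
 [306.26845244 174.46961703]]
```

View pics/c5.png

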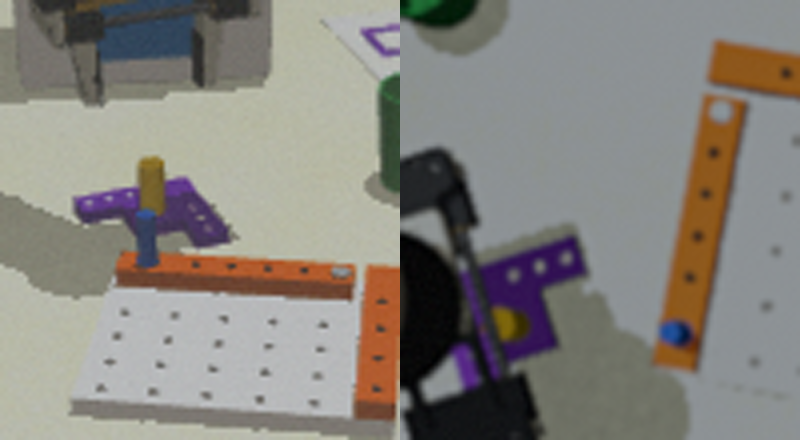

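The pin stands upright and home in the beam, its top at side (306.7,163). The square is undisturbed under the open gripper.

Call:
{"op": "drive_tool", "data": {
  "increments": [
    [[0.0876, 0.0005, 0.0005, -0.03, 0], [0.0876, 0, 0, -0.03, 0], [0.0876, 0, 0, -0.025, 0], [0.0876, 0, 0, -0.015, 0], [0.0876, 0, 0, -0.009, 0], [0.0876, 0, 0, 0, 0], [0, 0, 0, 0, 0], [0, 0, 0, 0, 0], [0, 0, 0, 0, 0], [0, 0, 0, 0, 0]]
  ]
}}

```text
t: 11.8
tool_pos: [0.4643, 0.2626, 0.0382]
tool_rot: [-179.9, 0.0, -70.9]
force: [-0.0, -0.2, 1.0]
finger_gap: 0.0607
gripper_force: 0.0
```

Call:
{"op": "drive_tool", "data": {
  "increments": [
    [[0, 0, 0, 0, 0], [0, 0, 0, 0, 0], [0, 0, 0, 0, 0], [0, 0, 0, 0, 0], [0, 0, 0, 0, 0], [0, 0, 0, 0, 0], [0, 0, 0, 0, 0]]
  ]
}}

```text
t: 12.5
tool_pos: [0.464, 0.2624, 0.0375]
tool_rot: [180.0, -0.0, -70.9]
force: [-0.4, -0.7, -0.5]
finger_gap: 0.0236
gripper_force: 30.0
```

Call:
{"op": "drive_tool", "data": {
  "increments": [
    [[0, 0, 0, 0.01, 0], [0, 0, 0, 0.02, 0], [0, 0, 0, 0.03, 0], [0, 0, 0, 0.03, 0], [0, 0, 0, 0.03, 0], [0, 0, 0, 0, 0]]
  ]
}}

```text
t: 13.1
tool_pos: [0.4659, 0.2639, 0.1625]
tool_rot: [-179.6, 0.2, -70.9]
force: [1.5, 0.0, -1.7]
finger_gap: 0.0238
gripper_force: 30.0
```

Call:
{"op": "drive_tool", "data": {
  "increments": [
    [[0, 0.01, -0.02, 0, -0.05], [0, 0.014, -0.03, 0, -0.07], [0, 0.014, -0.03, 0, -0.07], [0, 0.014, -0.03, 0, -0.07], [0, 0.014, -0.03, 0, -0.07], [0, 0.014, -0.03, 0, -0.07], [0, 0.012, -0.0245, 0, -0.06], [0, 0.01, -0.02, 0, -0.04], [0, 0, 0, 0, 0], [0, 0, 0, 0, 0]]
  ]
}}

```text
t: 14.1
tool_pos: [0.5656, 0.0474, 0.1571]
tool_rot: [179.9, -0.0, -99.6]
force: [-0.0, 0.1, -1.8]
finger_gap: 0.0234
gripper_force: 30.0
```

Call:
{"op": "drive_tool", "data": {
  "increments": [
    [[0, 0, 0, -0.02, 0], [0, 0, 0, -0.03, 0], [0, 0, 0, -0.02, 0], [0, 0, 0, -0.01, 0], [0, 0, 0, 0, 0], [0, 0, 0, 0, 0]]
  ]
}}

```text
t: 14.7
tool_pos: [0.5665, 0.0484, 0.0783]
tool_rot: [-180.0, 0.0, -99.5]
force: [0.4, 0.2, -1.5]
finger_gap: 0.0239
gripper_force: 30.0
```

Run:
```python
from h import *
b=shot('side','s5.png'); a=shot('top','t5.png'); p=get_obs(); print(p['tool_pos'],p['tool_rot'],p['finger_gap'],p['force'])
o=np.hstack([cv2.resize(b[120:220,280:380],None,fx=4,fy=4,interpolation=cv2.INTER_CUBIC),cv2.resize(a[145:245,235:335],None,fx=4,fy=4,interpolation=cv2.INTER_CUBIC)])
cv2.imwrite('pics/c6.png',o)
```

```text
[0.56684986 0.04839212 0.07883296] [-1.79894726e+02  5.53360224e-02 -9.95282478e+01] 0.023590294533675196 [ 0.22997581 -0.29283681 -1.31080213]
```

View pics/c6.png

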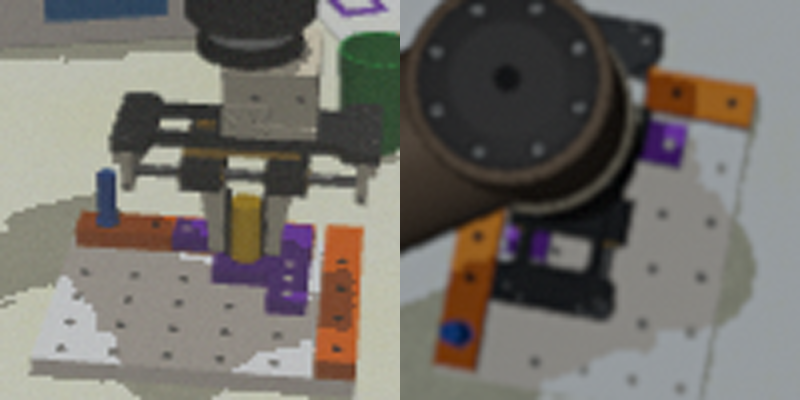

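The square hangs level inside the corner with a gap to rail and beam, and its axes look parallel to theirs. I lower it onto the plate.

Call:
{"op": "drive_tool", "data": {
  "increments": [
    [[0, 0, 0, -0.008, 0], [0, 0, 0, -0.008, 0], [0, 0, 0, -0.005, 0], [0, 0, 0, -0.003, 0], [0, 0, 0, -0.001, 0], [0, 0, 0, 0, 0], [0, 0, 0, 0, 0]]
  ]
}}

```text
t: 15.5
tool_pos: [0.5661, 0.0479, 0.0525]
tool_rot: [-180.0, 0.0, -99.6]
force: [-0.9, 0.7, -1.4]
finger_gap: 0.0233
gripper_force: 30.0
```

Call:
{"op": "drive_tool", "data": {
  "increments": [
    [[0, 0, 0, -0.001, 0], [0, 0, 0, 0, 0], [0, 0, 0, 0, 0]]
  ]
}}

```text
t: 15.8
tool_pos: [0.5665, 0.0479, 0.0525]
tool_rot: [-179.9, 0.0, -99.5]
force: [-1.8, -0.5, 6.9]
finger_gap: 0.0237
gripper_force: 30.0
```

Call:
{"op": "drive_tool", "data": {
  "increments": [
    [[0, 0.0025, 0.0018, 0, 0], [0, 0.0025, 0.0018, 0, 0], [0, 0.0023, 0.0016, 0, 0], [0, 0.0018, 0.0013, 0, 0], [0, 0, 0, 0, 0], [0, 0, 0, 0, 0]]
  ]
}}

```text
t: 16.4
tool_pos: [0.576, 0.0545, 0.0525]
tool_rot: [-179.9, 0.0, -99.5]
force: [-0.9, -0.8, 5.2]
finger_gap: 0.0232
gripper_force: 30.0
```

Next, frame +x (direction 0.986, −0.164) until the square meets the rail.

Call:
{"op": "drive_tool", "data": {
  "increments": [
    [[0, 0.001, -0.0002, 0, 0], [0, 0.001, -0.0002, 0, 0], [0, 0, 0, 0, 0], [0, 0, 0, 0, 0]]
  ]
}}

```text
t: 16.8
tool_pos: [0.5772, 0.0542, 0.0525]
tool_rot: [-180.0, 0.0, -99.6]
force: [-3.4, 1.0, 8.2]
finger_gap: 0.0234
gripper_force: 30.0
```

Call:
{"op": "drive_tool", "data": {
  "increments": [
    [[0, 0.001, -0.0002, 0, 0], [0, 0, 0, 0, 0], [0, 0, 0, 0, 0]]
  ]
}}

```text
t: 17.1
tool_pos: [0.5773, 0.0541, 0.0525]
tool_rot: [179.9, 0.0, -99.6]
force: [-8.8, 4.5, 10.1]
finger_gap: 0.0236
gripper_force: 30.0
```

Call:
{"op": "drive_tool", "data": {
  "increments": [
    [[0, 0.0002, 0.001, 0, 0], [0, 0.0002, 0.001, 0, 0], [0, 0, 0, 0, 0], [0, 0, 0, 0, 0]]
  ]
}}

```text
t: 17.5
tool_pos: [0.5774, 0.0549, 0.0525]
tool_rot: [179.9, -0.1, -99.6]
force: [-7.5, -2.3, 12.2]
finger_gap: 0.0235
gripper_force: 30.0
```

Call:
{"op": "drive_tool", "data": {
  "increments": [
    [[0, 0.0002, 0.001, 0, 0], [0, 0.0001, 0.0005, 0, 0], [0, 0, 0, 0, 0], [0, 0, 0, 0, 0]]
  ]
}}

```text
t: 17.9
tool_pos: [0.5774, 0.0553, 0.0525]
tool_rot: [179.9, -0.2, -99.6]
force: [-7.1, -7.0, 13.0]
finger_gap: 0.0234
gripper_force: 30.0
```

Call:
{"op": "drive_tool", "data": {
  "increments": [
    [[0, 0.0002, 0.001, 0, 0], [0, 0, 0, 0, 0], [0, 0, 0, 0, 0], [0, 0, 0, 0, 0]]
  ]
}}

```text
t: 18.3
tool_pos: [0.5774, 0.0555, 0.0525]
tool_rot: [179.9, -0.2, -99.6]
force: [-6.8, -13.3, 13.1]
finger_gap: 0.0233
gripper_force: 30.0
```

Run:
```python
from h import *
b=shot('side','s6.png'); p=get_obs(); print(p['tool_pos'],p['tool_rot'],p['finger_gap'],p['force'],p['ft_torque'])
o=np.hstack([cv2.resize(b[140:220,280:380],None,fx=7,fy=7,interpolation=cv2.INTER_CUBIC)])
cv2.imwrite('pics/c7.png',o)
```

```text
[0.57735288 0.055511   0.05248037] [179.84928384  -0.21343015 -99.59710845] 0.023638692893004725 [ -6.64402207 -11.79263241  14.029321  ] [-4.11271087  1.99505801 -0.04729791]
```

View pics/c7.png

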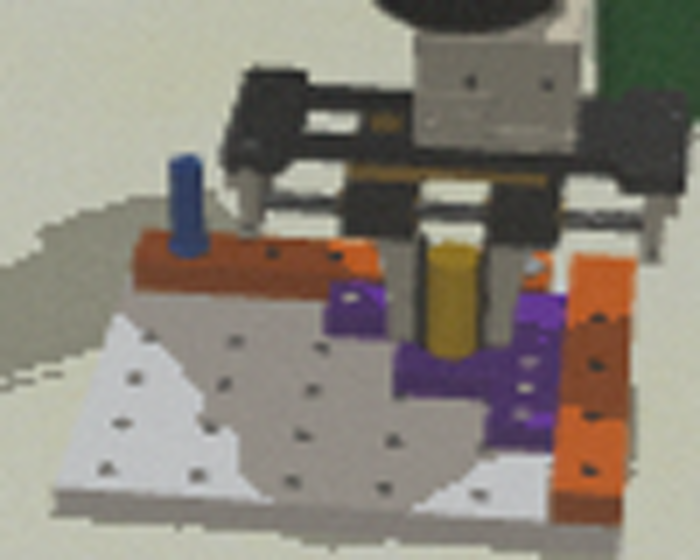

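Call:
{"op": "drive_tool", "data": {
  "increments": [
    [[0, 0.0006, -0.0001, 0, 0], [0, 0.0004, -0.0001, 0, 0], [0, 0, 0, 0, 0], [0, 0, 0, 0, 0], [0, 0, 0, 0, 0], [0, 0, 0, 0, 0]]
  ]
}}

```text
t: 18.95
tool_pos: [0.5774, 0.0554, 0.0525]
tool_rot: [179.8, -0.2, -99.6]
force: [-10.7, -10.1, 16.0]
finger_gap: 0.0237
gripper_force: 30.0
```

Run:
```python
from h import *
a=shot('top','t7.png'); p=get_obs(); print(p['tool_pos'],p['tool_rot'],p['force'],p['ft_torque'])
# beam angle from unobscured pin end, pin top location
m=mask(a,(100,120,50),(125,255,255),(240,215,262,240)); ys,xs=np.nonzero(m); print(xs.mean(),ys.mean(),onz('top',(xs.mean(),ys.mean()),.07))
```

```text
[0.57744443 0.05540714 0.05248506] [179.77000822  -0.22853194 -99.60174098] [-10.03117404 -10.18036601  16.3517716 ] [-3.31162067  3.34645006 -0.05523863]
248.21428571428572 227.82142857142858 [0.4596121  0.13873571 0.07      ]
```

```bash
python3 -c "
from rig import r
print(r.job_done())"
```

```text
the job is handed in; nothing more can be done
None
```

The job is handed in, with no verdict returned: the pin is home in the beam and released, and the square is still gripped and pressed into the corner with about 8 N on the rail and 12 N on the beam (from wrist force).

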